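Sweep the offcuts off the cutting board into the scrap tray

TASK

Clear the cutting board: with closed fingers, sweep the three angular wood offcuts (the square, the oblong and the L-shaped one) along the board and through the open side of the metal scrap tray, until each is wholly inside it and clear of the mouth. Do not pick up or lift the offcuts, and leave the round disc and everything else where it is.

Things in the scene. Friction and masses are not known exactly. Their poses are not given: they have to be found in the camera images.
- board: green cutting board with a printed grid, fixed to the table, 340 (its x) x 380 (its y) x 6 mm thick; origin at the centre of its underside, on the table; its +y edge meets the mouth of the scrap tray
- tray: bare aluminium scrap tray, fixed, open at the top and at one side (the mouth), which lies against the +y edge of the cutting board (1 mm gap). Inside 300 mm wide (its x) and 140 mm deep (its y); floor 2 mm thick on the table, so 4 mm lower than the board's top; side and back walls 40 mm high, 3 mm thick, none at the mouth. Origin at table level at the middle of the mouth; +y points into the tray, x along the mouth
- square: square plywood offcut, 40 x 40 x 15 mm, about 25 g, lying flat on the board; origin at the centre of its underside, z up
- oblong: oblong plywood offcut, 54 (its x) x 36 (its y) x 15 mm, about 30 g, lying flat on the board; origin at the centre of its underside, z up
- ell: L-shaped plywood offcut, 15 mm thick, about 30 g, both legs 50 mm long outside and 24 mm wide, lying flat on the board; origin under its centre of mass, 20.6 mm from either outer edge (the outer corner points to -x, -y; the legs run along +x and +y; farthest point 36 mm from the origin)
- disc: round disc of the same plywood, 50 mm diameter, 15 mm thick, about 60 g, loose on the board among the offcuts: the finished part, to be left alone; origin at the centre of its underside
- jar: small closed glue jar, 36 mm diameter, 55 mm tall, standing loose on the board along its -y edge; leave alone; origin at the centre of its underside
- marker: flat-bodied grey marker pen with a black cap, 125 (its x) x 20 x 14 mm, lying loose on the board along its -y edge; leave alone; origin on its underside, on its axis, 62.5 mm from either end
- tape: empty wooden ring (tape core), 90 mm outer diameter, 24 mm high, loose on the table off the -y edge of the board; leave alone; origin at the centre of its underside
- knife: craft knife with a black handle, 170 mm long overall (along its y, blade to +y), 20 mm wide, 12 mm high, loose on the table between board and robot; leave alone; origin under the middle of its 120 mm handle
- cup: white ceramic cup, 72 mm rim diameter, 95 mm tall, standing loose on the table off the -y edge of the board; leave alone; origin at the centre of its underside

How it is judged:
By the outcome, as a careful person would: the job done as asked, in the order asked, and still so for the second after the job is handed in, with the robot touching nothing.
It also fails if it takes over 72 s, if anything falls off the work surface, if the arm or the gripper's body presses on something with over 40 N, if the wrist force passes 120 N, or if a joint passes its speed limit or range.

ROBOT

A 6-joint arm with a two-finger parallel gripper is mounted at the origin on the work surface. World frame = base frame: x ahead of the robot, y to its left, z up, the work surface at z = 0. Lengths are in m, angles in rad, forces in N, time in s.
With the tool pointing down it reaches from about 0.375 to 0.9 m from the base axis. Payload 3.1 kg.
Tool frame: the origin (TCP) lies on the centre line of the jaws, within the pads' length; the fingertips stand 8 mm ahead of it and the grasp point (between the pads) lies 11 mm behind it; z points along the fingers, y is the line along which they close (so a half turn about z gives the same grasp; the last joint's range is limited). The gripper opens to 85 mm and grips with 20 to 120 N. Pads are 22 mm wide; open, the fingers measure 114 mm over their backs; the gripper's body (76 mm by 85 mm) begins 54 mm behind the grasp point. The pads swing forward as they close: fully open they stand 13 mm farther back than shut.
Start: joints at [0.997, 0.527, 1.433, -0, 1.181, -0.178], TCP at [0.241, 0.577, 0.219] pointing down, gripper open.
Joint ranges: [-3.08, 3.08], [-0.75, 2.2], [0.22, 2.44], [-1.43, 4.57], [0, 2.65], [-2.85, 2.85]. Speed limits (rad/s): [2.79, 2.79, 3.14, 3.14, 3.14, 3.14].

INTERFACE

Orientations are given as a 3x3 rotation matrix whose columns are the frame's x, y, z axes.
In Python, from bench import state, vision, sign_off gives the robot as it stands. The module is installed in compiled form; this text tells all that it offers.
- The arm moves only by the tool servo_tool, never from a script. Its argument "series" is a list of rows, each an object with "delta_pos": the shift along the tool's x, y, z in m, a list of three; "angular": the turn, a rotation vector about the tool's x, y, z in rad, a list of three; "hand": the opening, from 0 (shut) to 1 (fully open). A call has 1 to 10 rows; each row is the pose to reach, as a shift and turn from the pose commanded when the call began, along the tool's axes at that moment; what a row does not reach only later rows make up. A row lasts 1/12 s, in which the tool goes at most 41.7 mm and 7.16 degrees, less where a joint would pass 70% of its speed; a pose out of reach is approached as far as the arm can. A call with a gripper value outside its range is refused whole. The fingers move at their own pace and stop on an object; "grip_force" is the grip in N (left out, the last holds). Time passes only in rows, so rows that repeat a pose let the fingers close. It gives the time, the measured TCP pose, the force, the opening and the grip force at its end, in the units of the state.
- state(): the state, without advancing time (a new reading comes with each control period).
- vision.get_image(name): name is "scene" or "top"; returns a dict with "image" (480x640x3 uint8, red, green, blue), "vertical_fov" (degrees; the focal length in pixels is half the picture's height over the tangent of half this angle, whatever the lens; pixels are square), "cx", "cy" (the principal point, pixels), "cam_to_world" (4x4, takes a point from camera to world coordinates). Camera axes: x right, y down, z forward; pixel columns grow to the right and rows downward; lengths in m; the calibration is good to about 2 mm. A picture is of the moment at which its call begins. There is no depth.
- sign_off(): hands the job in; it is judged then, once.
The state is a dict: "time": time; "joint_pos": joint angles; "qvel": joint speeds; "joint_efforts": joint torques, N m; "position": TCP position; "tcp_rot": TCP orientation; "ft_force": force on the tool from outside, world axes, zero at the start; "wrist_torque": the same for the moment, N m; "finger_gap": finger opening in m; "gripper_force": force on a finger pad.
Only numpy, scipy, OpenCV 4.12 (cv2) and the standard library are available. Lean on these libraries where they do the work, as an engineer would, in place of code of your own. Each camera call takes 0.05 s, during which the arm holds its last target. There are 200 camera calls.

## Working session

There is one attempt and no reset: what is moved stays moved. The work goes in short steps, Python scripts to look and compute and a tool call to move; the robot and the scene stay as the last step left them, time stands still between calls to the robot, and variables do not carry over. Pictures are saved under pics/ and viewed, at most 10 in all, crops included, and the job is handed in when it is done.

Besides the shell and the picture viewer there is one more tool, called after "Emit:" as a command line: name --argument value ..., lists and objects as JSON in quotes. servo_tool: Moves the arm, as the interface text tells. Its arguments: {"type":"object","properties":{"series":{"type":"array"},"grip_force":{"type":"number"}},"required":["series"]}

```bash
mkdir -p pics; cat > h.py <<'E'
import numpy as np, cv2
from bench import state, vision
def get(n):
    d=vision.get_image(n); im=d["image"]; return d, im
def ray(d,u,v,z):
    f=240/np.tan(np.radians(d["vertical_fov"])/2); T=np.array(d["cam_to_world"])
    r=T[:3,:3]@np.array([(u-d["cx"])/f,(v-d["cy"])/f,1]); o=T[:3,3]
    return o+r*(z-o[2])/r[2]
E
python3 - <<'E'
from h import *
for n in("top","scene"):
    d,im=get(n); cv2.imwrite(f"pics/{n}0.png",im[:,:,::-1]); print(n,d["vertical_fov"],d["cx"],d["cy"],np.round(d["cam_to_world"],3).tolist())
s=state();print(s["time"],s["position"],np.round(s["tcp_rot"],3).tolist(),s["finger_gap"])
E
```

```text
top 44.81277246954885 314.8134171075756 242.77648645013244 [[0.018, -0.996, 0.089, 0.447], [-1.0, -0.018, 0.002, -0.1], [-0.0, -0.089, -0.996, 1.067], [0.0, 0.0, 0.0, 1.0]]
scene 56.22765726140905 318.31177404117284 234.3188396133109 [[0.002, 0.706, -0.708, 1.052], [1.0, -0.01, -0.007, -0.105], [-0.012, -0.708, -0.706, 0.562], [0.0, 0.0, 0.0, 1.0]]
0.1 [0.24057624 0.57612749 0.21800718] [[-0.923, 0.386, -0.001], [0.386, 0.923, -0.002], [0.0, -0.002, -1.0]] 0.08555359227245957
```

View pics/top0.png

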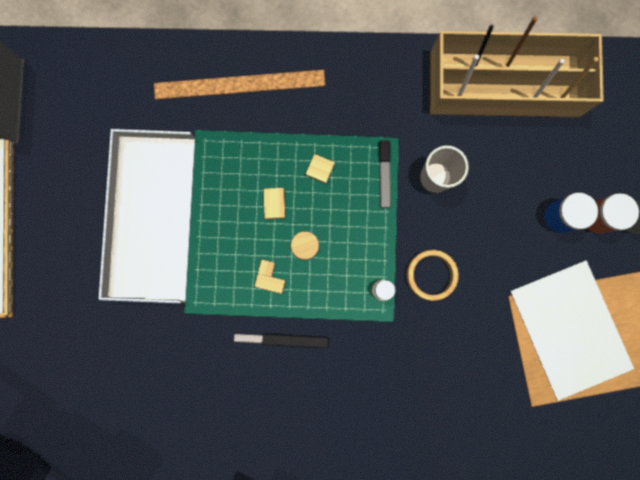

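View pics/scene0.png

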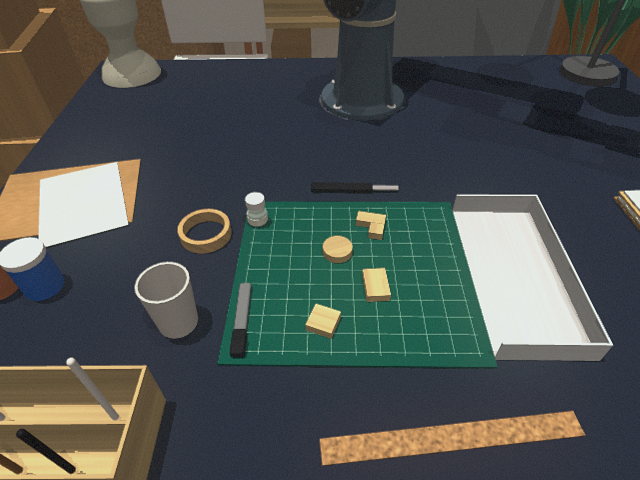

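The top view shows the square at (320,168), the oblong at (274,203), the disc at (305,246) and the ell at (268,278). The board spans (190–398, 130–320), with the tray to its left (+y). The scene view agrees. Next I'll measure the pieces.

```bash
cat >> h.py <<'E'
def pieces(d,im,x0=110,x1=380,y0=132,y1=320):
    h=cv2.cvtColor(im,cv2.COLOR_RGB2HSV); m=cv2.inRange(h,(12,70,120),(32,255,255))
    k=np.zeros_like(m);k[y0:y1,x0:x1]=m[y0:y1,x0:x1]
    out=[]
    for c in cv2.findContours(k,cv2.RETR_EXTERNAL,cv2.CHAIN_APPROX_NONE)[0]:
        if cv2.contourArea(c)<150: continue
        P=np.array([ray(d,u,v,.021)[:2] for u,v in c[:,0]])
        M=cv2.moments((P*1000).astype(np.float32).reshape(-1,1,2))
        r=cv2.minAreaRect((P*1000).astype(np.float32))
        out.append((np.array([M["m10"],M["m01"]])/M["m00"],abs(M["m00"]),r,P.min(0)*1000,P.max(0)*1000,c,P))
    return out
E
python3 - <<'E'
from h import *
d,im=get("top")
for o in pieces(d,im):
    print("cen",o[0].round(),"A",round(o[1]),"rect",np.round(o[2][0]),np.round(o[2][1]),round(o[2][2]),"min",o[3].round(),"max",o[4].round())
    print(cv2.boxPoints(o[2]).round().tolist())
h=cv2.cvtColor(im,cv2.COLOR_RGB2HSV)
g=cv2.inRange(h,(65,80,50),(95,255,255))
g=cv2.morphologyEx(g,cv2.MORPH_CLOSE,np.ones((9,9)))
c=max(cv2.findContours(g,0,2)[0],key=cv2.contourArea)
P=np.array([ray(d,*p,.006)[:2]*1000 for p in c[:,0]],np.float32)
r=cv2.minAreaRect(P);print("board",r,cv2.boxPoints(r).round().tolist())
# tray corners by eye
for p,z in(((112,131),.04),((101,300),.04),((193,133),.04),((183,300),.04)): print(p,ray(d,*p,z).round(3))
E
```

```text
cen [476. -16.] A 1761 rect [479. -21.] [51. 51.] 77 min [451. -44.] max [508.   8.]
[[449.0, -40.0], [498.0, -52.0], [510.0, -2.0], [460.0, 10.0]]
cen [536. -79.] A 1921 rect [536. -80.] [49. 49.] 1 min [ 511. -104.] max [560. -55.]
[[511.0, -56.0], [512.0, -104.0], [561.0, -103.0], [560.0, -55.0]]
cen [612. -22.] A 1874 rect [612. -23.] [55. 36.] 1 min [584. -41.] max [640.  -4.]
[[584.0, -5.0], [585.0, -41.0], [640.0, -40.0], [639.0, -4.0]]
cen [ 678. -104.] A 1561 rect [ 678. -104.] [41. 41.] 68 min [ 652. -129.] max [702. -80.]
[[651.0, -116.0], [689.0, -131.0], [705.0, -93.0], [666.0, -77.0]]
board ((576.1873779296875, -57.07386779785156), (383.001708984375, 343.4307861328125), 88.79635620117188) [[400.0, -245.0], [744.0, -252.0], [752.0, 131.0], [409.0, 138.0]]
(112, 131) [0.735 0.271 0.04 ]
(101, 300) [0.431 0.276 0.04 ]
(193, 133) [0.734 0.125 0.04 ]
(183, 300) [0.434 0.132 0.04 ]
```

The sizes agree with the spec: square 41×41, oblong 55×36, disc Ø49. The mouth is at y≈0.133. I'll go behind the square with closed fingers and the tool aligned to the world axes.

Emit:
servo_tool --series '[{"delta_pos": [-0.692, -0.514, 0.128], "angular": [0, 0, 1.175], "hand": 0}, {"delta_pos": [-0.692, -0.514, 0.128], "angular": [0, 0, 1.175], "hand": 0}, {"delta_pos": [-0.692, -0.514, 0.128], "angular": [0, 0, 1.175], "hand": 0}, {"delta_pos": [-0.692, -0.514, 0.128], "angular": [0, 0, 1.175], "hand": 0}, {"delta_pos": [-0.692, -0.514, 0.128], "angular": [0, 0, 1.175], "hand": 0}, {"delta_pos": [-0.692, -0.514, 0.128], "angular": [0, 0, 1.175], "hand": 0}, {"delta_pos": [-0.692, -0.514, 0.128], "angular": [0, 0, 1.175], "hand": 0}, {"delta_pos": [-0.692, -0.514, 0.128], "angular": [0, 0, 1.175], "hand": 0}, {"delta_pos": [-0.692, -0.514, 0.128], "angular": [0, 0, 1.175], "hand": 0}, {"delta_pos": [-0.692, -0.514, 0.128], "angular": [0, 0, 1.175], "hand": 0}]'

```text
time: 0.98
position: [0.452, 0.2205, 0.1574]
tcp_rot: [[0.005, 1.0, -0.0], [1.0, -0.005, 0.0], [0.0, -0.0, -1.0]]
ft_force: [0.9, 1.9, 0.4]
finger_gap: 0.0001
gripper_force: 0.0
```

Emit:
servo_tool --series '[{"delta_pos": [-0.385, 0.228, 0.067], "angular": [0, 0, 0], "hand": 0}, {"delta_pos": [-0.385, 0.228, 0.067], "angular": [0, 0, 0], "hand": 0}, {"delta_pos": [-0.385, 0.228, 0.067], "angular": [0, 0, 0], "hand": 0}, {"delta_pos": [-0.385, 0.228, 0.067], "angular": [0, 0, 0], "hand": 0}, {"delta_pos": [-0.385, 0.228, 0.067], "angular": [0, 0, 0], "hand": 0}, {"delta_pos": [-0.385, 0.228, 0.067], "angular": [0, 0, 0], "hand": 0}, {"delta_pos": [-0.385, 0.228, 0.067], "angular": [0, 0, 0], "hand": 0}, {"delta_pos": [-0.385, 0.228, 0.067], "angular": [0, 0, 0], "hand": 0}, {"delta_pos": [-0.385, 0.228, 0.067], "angular": [0, 0, 0], "hand": 0}, {"delta_pos": [-0.385, 0.228, 0.067], "angular": [0, 0, 0], "hand": 0}]'

```text
time: 1.82
position: [0.6619, -0.1341, 0.0953]
tcp_rot: [[0.0, 1.0, -0.001], [1.0, -0.0, 0.0], [0.0, -0.001, -1.0]]
ft_force: [0.5, 1.4, -0.1]
finger_gap: 0.0001
gripper_force: 0.0
```

Emit:
servo_tool --series '[{"delta_pos": [0, 0, 0], "angular": [0, 0, 0], "hand": 0}]'

```text
time: 1.9
position: [0.6657, -0.1406, 0.0948]
tcp_rot: [[0.006, 1.0, 0.006], [1.0, -0.006, -0.005], [-0.005, 0.006, -1.0]]
ft_force: [0.5, 0.5, -0.1]
finger_gap: 0.0001
gripper_force: 0.0
```

Emit:
servo_tool --series '[{"delta_pos": [-0.025, 0.014, 0], "angular": [0, 0, 0], "hand": 0}, {"delta_pos": [-0.025, 0.014, 0.02], "angular": [0, 0, 0], "hand": 0}, {"delta_pos": [-0.025, 0.014, 0.045], "angular": [0, 0, 0], "hand": 0}, {"delta_pos": [-0.025, 0.014, 0.065], "angular": [0, 0, 0], "hand": 0}, {"delta_pos": [-0.025, 0.014, 0.074], "angular": [0, 0, 0], "hand": 0}, {"delta_pos": [-0.025, 0.014, 0.074], "angular": [0, 0, 0], "hand": 0}, {"delta_pos": [-0.025, 0.014, 0.074], "angular": [0, 0, 0], "hand": 0}]'

```text
time: 2.48
position: [0.6753, -0.1569, 0.0217]
tcp_rot: [[-0.0, 1.0, -0.001], [1.0, 0.0, 0.0], [0.0, -0.001, -1.0]]
ft_force: [0.3, -0.0, 0.9]
finger_gap: -0.0
gripper_force: 0.0
```

Emit:
servo_tool --series '[{"delta_pos": [0.01, 0.004, 0.004], "angular": [0, 0, 0], "hand": 0}, {"delta_pos": [0.02, 0.004, 0.004], "angular": [0, 0, 0], "hand": 0}, {"delta_pos": [0.03, 0.004, 0.004], "angular": [0, 0, 0], "hand": 0}, {"delta_pos": [0.04, 0.004, 0.004], "angular": [0, 0, 0], "hand": 0}, {"delta_pos": [0.05, 0.004, 0.004], "angular": [0, 0, 0], "hand": 0}, {"delta_pos": [0.06, 0.004, 0.004], "angular": [0, 0, 0], "hand": 0}, {"delta_pos": [0.07, 0.004, 0.004], "angular": [0, 0, 0], "hand": 0}, {"delta_pos": [0.08, 0.004, 0.004], "angular": [0, 0, 0], "hand": 0}, {"delta_pos": [0.085, 0.004, 0.004], "angular": [0, 0, 0], "hand": 0}, {"delta_pos": [0.085, 0.004, 0.004], "angular": [0, 0, 0], "hand": 0}]'

```text
time: 3.32
position: [0.6792, -0.0705, 0.0179]
tcp_rot: [[-0.002, 1.0, -0.001], [1.0, 0.002, 0.0], [0.0, -0.001, -1.0]]
ft_force: [0.6, -0.1, -0.5]
finger_gap: -0.0001
gripper_force: 0.0
```

```bash
python3 - <<'E'
from h import *
d,im=get("scene"); cv2.imwrite("pics/s1.png",im[150:400,210:620,::-1])
E
```

```text
(no output)
```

View pics/s1.png

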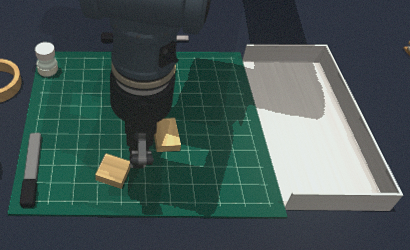

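The square still sits near its original place, at about full-frame (323,320). The fingers are beside it at about (352,300), not behind it, so the calibration needs checking across the two views.

```bash
python3 - <<'E'
from h import *
d,im=get("scene")
f=240/np.tan(np.radians(d["vertical_fov"])/2)
def proj(d,p):
    f=240/np.tan(np.radians(d["vertical_fov"])/2)
    T=np.linalg.inv(np.array(d["cam_to_world"])); q=T[:3,:3]@np.array(p)+T[:3,3]; return (q[:2]/q[2]*f+[d["cx"],d["cy"]]).round(1)
t=state()["position"]
print(t, proj(d,t),"square ray",ray(d,323,318,.021),"board corners",[ray(d,*p,.006).round(3) for p in((221,362),(495,364),(452,203))])
for o in pieces(d,im,230,500,200,360): print(o[0].round(),round(o[1]),o[3].round(),o[4].round())
d,im=get("top"); print("tcp top",proj(d,t),d["cx"],d["cy"])
for o in pieces(d,im): print(o[0].round(),round(o[1]),o[3].round(),o[4].round())
cv2.imwrite("pics/t1.png",im[100:340,90:410,::-1].repeat(2,0).repeat(2,1))
E
```

```text
[ 0.67949858 -0.07211349  0.01797033] [345.3 319. ] square ray [ 0.67947849 -0.1042675   0.021     ] board corners [array([ 0.739, -0.244,  0.006]), array([0.746, 0.128, 0.006]), array([0.414, 0.14 , 0.006])]
[ 679. -105.] 1453 [ 653. -130.] [703. -82.]
[615. -20.] 1575 [586. -38.] [641.  -3.]
tcp top [302.  167.3] 314.8134171075756 242.77648645013244
[537. -79.] 1876 [ 513. -104.] [560. -55.]
```

View pics/t1.png

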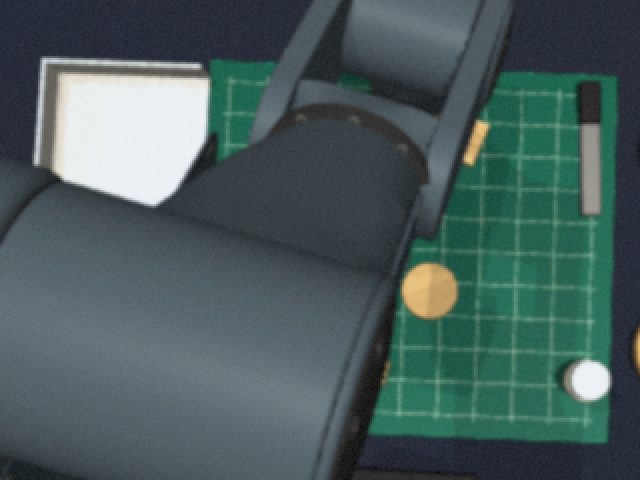

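Both cameras put the square at (679,-105), unmoved, and the top view is blocked by the arm. I'll zoom in on the fingers.

```bash
python3 - <<'E'
from h import *
d,im=get("scene"); c=im[230:350,290:420,::-1]
c=cv2.resize(np.clip(c*1.6,0,255).astype(np.uint8),None,fx=5,fy=5,interpolation=cv2.INTER_CUBIC); cv2.imwrite("pics/s2.png",c)
E
```

```text
(no output)
```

View pics/s2.png

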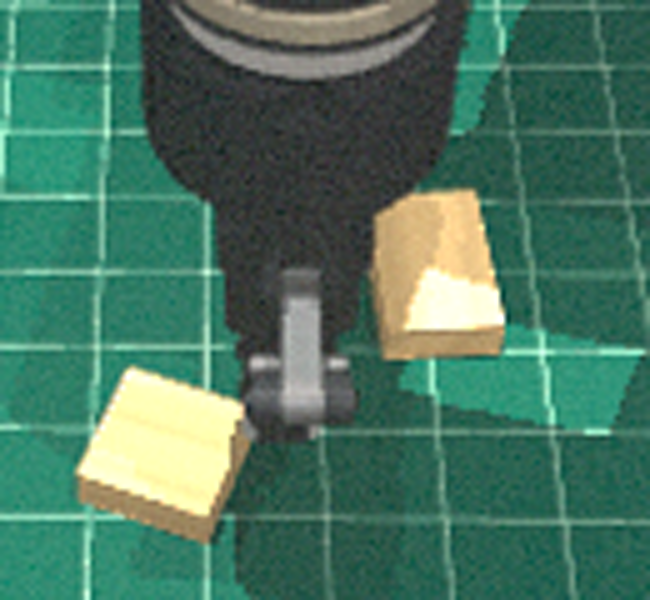

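The fingertips end near full-frame (346,318). That is about 7 px above where a tip at z=0.010 should project, so the real tip is roughly 15 mm higher than assumed and it passed over the square. I'll lift, go back, and find the board by a gentle touch.

Emit:
servo_tool --series '[{"delta_pos": [0, 0, -0.03], "angular": [0, 0, 0], "hand": 0}, {"delta_pos": [0, 0, -0.04], "angular": [0, 0, 0], "hand": 0}, {"delta_pos": [-0.04, 0, -0.04], "angular": [0, 0, 0], "hand": 0}, {"delta_pos": [-0.09, 0, -0.04], "angular": [0, 0, 0], "hand": 0}, {"delta_pos": [-0.093, 0, -0.03], "angular": [0, 0, 0], "hand": 0}, {"delta_pos": [-0.093, 0, -0.01], "angular": [0, 0, 0], "hand": 0}, {"delta_pos": [-0.093, 0, 0], "angular": [0, 0, 0], "hand": 0}, {"delta_pos": [-0.093, 0, 0], "angular": [0, 0, 0], "hand": 0}, {"delta_pos": [-0.093, 0, 0.002], "angular": [0, 0, 0], "hand": 0}, {"delta_pos": [-0.093, 0, 0.004], "angular": [0, 0, 0], "hand": 0}]'

```text
time: 4.35
position: [0.68, -0.1646, 0.0144]
tcp_rot: [[-0.001, 1.0, 0.001], [1.0, 0.001, -0.0], [-0.0, 0.001, -1.0]]
ft_force: [-0.1, 0.0, 0.2]
finger_gap: 0.0
gripper_force: 0.0
```

```bash
python3 - <<'E'
from h import *
s=state();print(s["position"],s["ft_force"],s["finger_gap"])
d,im=get("scene"); c=im[230:350,260:390,::-1]
c=cv2.resize(np.clip(c*1.6,0,255).astype(np.uint8),None,fx=5,fy=5,interpolation=cv2.INTER_CUBIC); cv2.imwrite("pics/s3.png",c)
T=np.linalg.inv(np.array(d["cam_to_world"]));f=240/np.tan(np.radians(d["vertical_fov"])/2)
for z in(-.008,0,.01): 
    q=T[:3,:3]@(np.array(s["position"])+[0,0,z])+T[:3,3]; print(z,q[:2]/q[2]*f+[d["cx"],d["cy"]])
E
```

```text
[ 0.67998486 -0.16462873  0.01441396] [-0.0788369   0.01797689  0.20222042] 4.0067081214756885e-05
-0.008 [281.70948758 324.42198237]
0 [281.32483364 321.29074288]
0.01 [280.83451697 317.2993657 ]
```

View pics/s3.png

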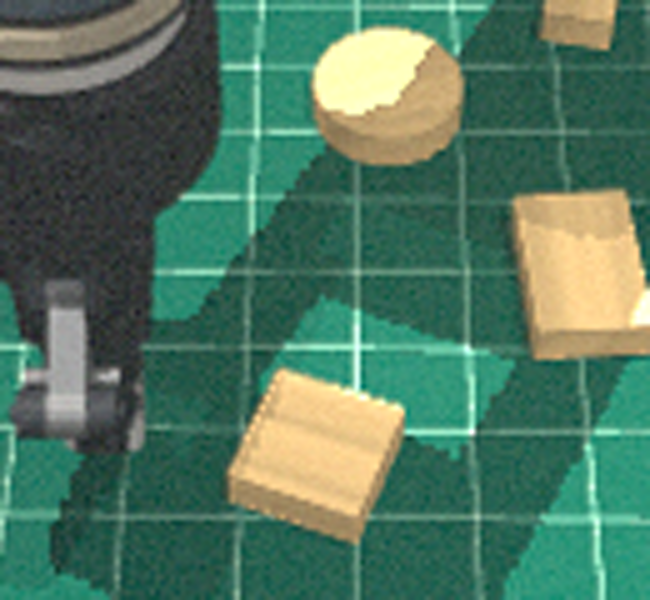

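The tip shows at about full-frame (281,320), against an expected (282,324) or lower. It is roughly 10 mm high, so I'll descend gently.

Emit:
servo_tool --series '[{"delta_pos": [0, 0, 0.002], "angular": [0, 0, 0], "hand": 0}, {"delta_pos": [0, 0, 0.004], "angular": [0, 0, 0], "hand": 0}, {"delta_pos": [0, 0, 0.005], "angular": [0, 0, 0], "hand": 0}, {"delta_pos": [0, 0, 0.005], "angular": [0, 0, 0], "hand": 0}]'

```text
time: 4.73
position: [0.6794, -0.165, 0.009]
tcp_rot: [[-0.0, 1.0, -0.0], [1.0, 0.0, -0.0], [-0.0, -0.0, -1.0]]
ft_force: [-0.7, 0.7, 0.7]
finger_gap: -0.0
gripper_force: 0.0
```

Emit:
servo_tool --series '[{"delta_pos": [0, 0, 0.001], "angular": [0, 0, 0], "hand": 0}, {"delta_pos": [0, 0, 0.002], "angular": [0, 0, 0], "hand": 0}, {"delta_pos": [0, 0, 0.002], "angular": [0, 0, 0], "hand": 0}]'

```text
time: 4.98
position: [0.6793, -0.1652, 0.0068]
tcp_rot: [[0.0, 1.0, -0.0], [1.0, -0.0, 0.0], [0.0, -0.0, -1.0]]
ft_force: [-0.5, -0.4, -0.8]
finger_gap: 0.0004
gripper_force: 0.0
```

Emit:
servo_tool --series '[{"delta_pos": [0, 0, 0.001], "angular": [0, 0, 0], "hand": 0}, {"delta_pos": [0, 0, 0.002], "angular": [0, 0, 0], "hand": 0}, {"delta_pos": [0, 0, 0.002], "angular": [0, 0, 0], "hand": 0}]'

```text
time: 5.23
position: [0.6793, -0.1652, 0.0047]
tcp_rot: [[0.0, 1.0, -0.0], [1.0, -0.0, 0.0], [0.0, -0.0, -1.0]]
ft_force: [-0.3, 0.6, -0.0]
finger_gap: -0.0
gripper_force: 0.0
```

Emit:
servo_tool --series '[{"delta_pos": [0, 0, 0.001], "angular": [0, 0, 0], "hand": 0}, {"delta_pos": [0, 0, 0.002], "angular": [0, 0, 0], "hand": 0}, {"delta_pos": [0, 0, 0.002], "angular": [0, 0, 0], "hand": 0}]'

```text
time: 5.48
position: [0.6793, -0.1652, 0.0028]
tcp_rot: [[0.0, 1.0, -0.0], [1.0, -0.0, 0.0], [0.0, -0.0, -1.0]]
ft_force: [-0.2, 0.2, -0.8]
finger_gap: 0.0002
gripper_force: 0.0
```

Emit:
servo_tool --series '[{"delta_pos": [0, 0, 0.001], "angular": [0, 0, 0], "hand": 0}, {"delta_pos": [0, 0, 0.002], "angular": [0, 0, 0], "hand": 0}, {"delta_pos": [0, 0, 0.002], "angular": [0, 0, 0], "hand": 0}]'

```text
time: 5.73
position: [0.6793, -0.1651, 0.0007]
tcp_rot: [[-0.0, 1.0, -0.0], [1.0, 0.0, 0.0], [0.0, -0.0, -1.0]]
ft_force: [0.2, -0.1, -0.1]
finger_gap: 0.0001
gripper_force: 0.0
```

Emit:
servo_tool --series '[{"delta_pos": [0, 0, 0.001], "angular": [0, 0, 0], "hand": 0}, {"delta_pos": [0, 0, 0.002], "angular": [0, 0, 0], "hand": 0}, {"delta_pos": [0, 0, 0.002], "angular": [0, 0, 0], "hand": 0}]'

```text
time: 5.98
position: [0.6793, -0.1651, -0.0013]
tcp_rot: [[0.0, 1.0, -0.0], [1.0, -0.0, 0.0], [0.0, -0.0, -1.0]]
ft_force: [-0.1, 0.2, 0.0]
finger_gap: -0.0001
gripper_force: 0.0
```

Emit:
servo_tool --series '[{"delta_pos": [0, 0, 0.001], "angular": [0, 0, 0], "hand": 0}, {"delta_pos": [0, 0, 0.002], "angular": [0, 0, 0], "hand": 0}, {"delta_pos": [0, 0, 0.002], "angular": [0, 0, 0], "hand": 0}]'

```text
time: 6.23
position: [0.6793, -0.1651, -0.0032]
tcp_rot: [[-0.0, 1.0, -0.0], [1.0, 0.0, 0.0], [0.0, -0.0, -1.0]]
ft_force: [0.1, 0.1, -0.6]
finger_gap: -0.0002
gripper_force: 0.0
```

Emit:
servo_tool --series '[{"delta_pos": [0, 0, 0.001], "angular": [0, 0, 0], "hand": 0}, {"delta_pos": [0, 0, 0.002], "angular": [0, 0, 0], "hand": 0}, {"delta_pos": [0, 0, 0.002], "angular": [0, 0, 0], "hand": 0}]'

```text
time: 6.48
position: [0.6793, -0.1652, -0.0052]
tcp_rot: [[0.0, 1.0, -0.0], [1.0, -0.0, 0.0], [0.0, -0.0, -1.0]]
ft_force: [0.1, -0.5, -0.7]
finger_gap: -0.0002
gripper_force: 0.0
```

```bash
python3 - <<'E'
from h import *
s=state();print(s["position"],s["ft_force"],s["finger_gap"])
d,im=get("scene"); c=im[230:350,260:390,::-1]
c=cv2.resize(np.clip(c*1.6,0,255).astype(np.uint8),None,fx=5,fy=5,interpolation=cv2.INTER_CUBIC); cv2.imwrite("pics/s4.png",c)
E
```

```text
[ 0.67928253 -0.16517825 -0.00523084] [ 0.09836847 -0.5084882  -0.68475871] -0.00022499326121891812
```

View pics/s4.png

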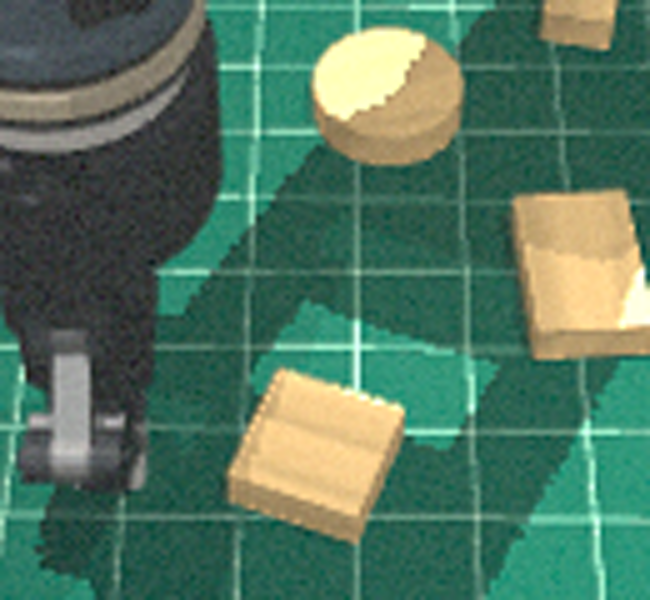

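The tip end is now near full-frame (280,328), still a few mm above the board by the view, and the force shows no contact. I'll keep probing in 2 mm steps.

Emit:
servo_tool --series '[{"delta_pos": [0, 0, 0.001], "angular": [0, 0, 0], "hand": 0}, {"delta_pos": [0, 0, 0.002], "angular": [0, 0, 0], "hand": 0}, {"delta_pos": [0, 0, 0.002], "angular": [0, 0, 0], "hand": 0}]'

```text
time: 6.78
position: [0.6796, -0.1653, -0.0063]
tcp_rot: [[-0.0, 1.0, 0.0], [1.0, 0.0, -0.0], [-0.0, 0.0, -1.0]]
ft_force: [0.0, -0.3, 4.3]
finger_gap: 0.0
gripper_force: 2.0
```

Emit:
servo_tool --series '[{"delta_pos": [0, 0, 0.001], "angular": [0, 0, 0], "hand": 0}, {"delta_pos": [0, 0, 0.002], "angular": [0, 0, 0], "hand": 0}, {"delta_pos": [0, 0, 0.002], "angular": [0, 0, 0], "hand": 0}]'

```text
time: 7.03
position: [0.6796, -0.1653, -0.0063]
tcp_rot: [[-0.0, 1.0, 0.0], [1.0, 0.0, -0.0], [-0.0, 0.0, -1.0]]
ft_force: [-4.1, 1.1, 13.2]
finger_gap: 0.0004
gripper_force: 6.5
```

Contact came at measured z=-0.0063, so the tip is 12 mm behind the reported TCP. I'll raise it to about 4 mm above the board and push.

Emit:
servo_tool --series '[{"delta_pos": [0, 0.001, -0.0065], "angular": [0, 0, 0], "hand": 0}, {"delta_pos": [0.01, 0.001, -0.0065], "angular": [0, 0, 0], "hand": 0}, {"delta_pos": [0.02, 0.001, -0.0065], "angular": [0, 0, 0], "hand": 0}, {"delta_pos": [0.03, 0.001, -0.0065], "angular": [0, 0, 0], "hand": 0}, {"delta_pos": [0.04, 0.001, -0.0065], "angular": [0, 0, 0], "hand": 0}, {"delta_pos": [0.05, 0.001, -0.0065], "angular": [0, 0, 0], "hand": 0}, {"delta_pos": [0.06, 0.001, -0.0065], "angular": [0, 0, 0], "hand": 0}, {"delta_pos": [0.07, 0.001, -0.0065], "angular": [0, 0, 0], "hand": 0}, {"delta_pos": [0.08, 0.001, -0.0065], "angular": [0, 0, 0], "hand": 0}, {"delta_pos": [0.08, 0.001, -0.0065], "angular": [0, 0, 0], "hand": 0}]'

```text
time: 7.87
position: [0.68, -0.0824, -0.0027]
tcp_rot: [[-0.002, 1.0, -0.001], [1.0, 0.002, 0.001], [0.001, -0.001, -1.0]]
ft_force: [0.1, 0.2, -0.5]
finger_gap: -0.0003
gripper_force: 0.0
```

```bash
cat > m.py <<'E'
from h import *
s=state();print(s["time"],s["position"].round(4) if hasattr(s["position"],"round") else s["position"])
d,im=get("scene")
for o in pieces(d,im,230,620,195,370): print(o[0].round(),round(o[1]),"min",o[3].round(),"max",o[4].round(),np.round(o[2][1]),round(o[2][2]))
E
python3 m.py
```

```text
7.8667 [ 0.68   -0.0824 -0.0027]
[668. -47.] 1171 min [645. -65.] max [690. -30.] [42. 35.] 8
[615. -21.] 1606 min [586. -40.] max [641.  -3.] [56. 36.] 2
[482.  -5.] 827 min [457. -17.] max [510.   8.] [21. 52.] 84
```

The square moved to about (668,-49), but only 4 mm from the oblong. I'll reposition and push it obliquely towards +x, with the pusher face turned to match.

Emit:
servo_tool --series '[{"delta_pos": [-0.012, -0.005, 0], "angular": [0, 0, 0.1], "hand": 0}, {"delta_pos": [-0.015, -0.018, 0], "angular": [0, 0, 0.2], "hand": 0}, {"delta_pos": [-0.01, -0.018, 0], "angular": [0, 0, 0.2], "hand": 0}, {"delta_pos": [0, -0.016, 0], "angular": [0, 0, 0.2], "hand": 0}, {"delta_pos": [0.01, -0.014, 0], "angular": [0, 0, 0.2], "hand": 0}, {"delta_pos": [0.02, -0.011, 0], "angular": [0, 0, 0.2], "hand": 0}, {"delta_pos": [0.03, -0.008, 0], "angular": [0, 0, 0.2], "hand": 0}, {"delta_pos": [0.04, -0.005, 0], "angular": [0, 0, 0.2], "hand": 0}, {"delta_pos": [0.05, -0.002, 0], "angular": [0, 0, 0.2], "hand": 0}, {"delta_pos": [0.05, -0.002, 0], "angular": [0, 0, 0.2], "hand": 0}]'

```text
time: 8.75
position: [0.6792, -0.0322, -0.0025]
tcp_rot: [[0.196, 0.981, 0.001], [0.981, -0.196, 0.001], [0.001, 0.001, -1.0]]
ft_force: [-0.3, -0.6, -0.3]
finger_gap: 0.0001
gripper_force: 0.0
```

```bash
python3 m.py
```

```text
8.75 [ 0.6792 -0.0322 -0.0025]
[687.   2.] 1356 min [668. -18.] max [706.  21.] [39. 37.] 89
[537. -80.] 1790 min [ 513. -103.] max [562. -56.] [47. 48.] 89
```

The square is at (687,2), nearly square to the axes and clear of the oblong. I'll push it straight into the tray.

Emit:
servo_tool --series '[{"delta_pos": [0.012, 0.002, 0], "angular": [0, 0, -0.1], "hand": 0}, {"delta_pos": [0.024, 0, 0], "angular": [0, 0, -0.2], "hand": 0}, {"delta_pos": [0.036, -0.002, 0], "angular": [0, 0, -0.2], "hand": 0}, {"delta_pos": [0.048, -0.004, 0], "angular": [0, 0, -0.2], "hand": 0}, {"delta_pos": [0.06, -0.006, 0], "angular": [0, 0, -0.2], "hand": 0}, {"delta_pos": [0.072, -0.008, 0], "angular": [0, 0, -0.2], "hand": 0}, {"delta_pos": [0.084, -0.011, 0], "angular": [0, 0, -0.2], "hand": 0}, {"delta_pos": [0.096, -0.013, 0], "angular": [0, 0, -0.2], "hand": 0}, {"delta_pos": [0.108, -0.015, 0], "angular": [0, 0, -0.2], "hand": 0}, {"delta_pos": [0.12, -0.018, 0], "angular": [0, 0, -0.2], "hand": 0}]'

```text
time: 9.63
position: [0.6848, 0.0873, -0.0025]
tcp_rot: [[0.0, 1.0, 0.0], [1.0, -0.0, 0.0], [0.0, 0.0, -1.0]]
ft_force: [-0.5, 0.6, 0.9]
finger_gap: 0.0002
gripper_force: 0.1
```

```bash
python3 m.py
```

```text
9.6333 [ 0.6848  0.0873 -0.0025]
[709. 115.] 994 min [684.  89.] max [729. 141.] [40. 49.] 70
[617. -22.] 2111 min [586. -42.] max [650.  -3.] [64. 37.] 3
[541. -79.] 2072 min [ 513. -105.] max [573. -55.] [50. 59.] 89
[478. -15.] 1721 min [451. -44.] max [522.   8.] [50. 63.] 77
```

Emit:
servo_tool --series '[{"delta_pos": [-0.03, 0, 0], "angular": [0, 0, 0], "hand": 0}, {"delta_pos": [-0.06, 0, 0], "angular": [0, 0, 0], "hand": 0}, {"delta_pos": [-0.06, 0, 0], "angular": [0, 0, 0], "hand": 0}]'

```text
time: 9.93
position: [0.6854, 0.0213, -0.0024]
tcp_rot: [[0.003, 1.0, 0.001], [1.0, -0.003, -0.002], [-0.002, 0.001, -1.0]]
ft_force: [-0.6, -0.3, -0.7]
finger_gap: 0.0
gripper_force: 0.0
```

```bash
cat >> m.py <<'E'
import sys
for o in pieces(d,im,230,620,195,370):
    if o[1]<2600 : print(cv2.approxPolyDP((o[6]*1000).astype(np.float32),5,True)[:,0].round().tolist())
E
python3 m.py
```

```text
9.9333 [ 0.6854  0.0213 -0.0024]
[697. 121.] 1436 min [673.  95.] max [721. 144.] [39. 40.] 68
[613. -22.] 1822 min [586. -41.] max [641.  -3.] [54. 37.] 4
[537. -79.] 1811 min [ 513. -103.] max [562. -55.] [48. 48.] 89
[477. -15.] 1629 min [451. -44.] max [510.   8.] [50. 50.] 76
[[673.0, 109.0], [708.0, 95.0], [721.0, 132.0], [687.0, 144.0]]
[[586.0, -7.0], [588.0, -40.0], [641.0, -38.0], [638.0, -3.0]]
[[513.0, -86.0], [525.0, -101.0], [546.0, -103.0], [559.0, -90.0], [562.0, -74.0], [551.0, -59.0], [528.0, -56.0], [514.0, -72.0]]
[[451.0, -37.0], [472.0, -44.0], [477.0, -20.0], [505.0, -24.0], [510.0, -4.0], [462.0, 8.0]]
```

Emit:
servo_tool --series '[{"delta_pos": [0, 0.015, 0], "angular": [0, 0, 0], "hand": 0}, {"delta_pos": [0.025, 0.015, 0], "angular": [0, 0, 0], "hand": 0}, {"delta_pos": [0.05, 0.015, 0], "angular": [0, 0, 0], "hand": 0}, {"delta_pos": [0.06, 0.015, 0], "angular": [0, 0, 0], "hand": 0}, {"delta_pos": [0.07, 0.015, 0], "angular": [0, 0, 0], "hand": 0}, {"delta_pos": [0.08, 0.015, 0], "angular": [0, 0, 0], "hand": 0}, {"delta_pos": [0.09, 0.015, 0], "angular": [0, 0, 0], "hand": 0}, {"delta_pos": [0.1, 0.015, 0], "angular": [0, 0, 0], "hand": 0}, {"delta_pos": [0.11, 0.014, 0], "angular": [0, 0, 0], "hand": 0}, {"delta_pos": [0.11, 0.014, 0], "angular": [0, 0, 0], "hand": 0}]'

```text
time: 10.82
position: [0.6982, 0.1381, -0.0025]
tcp_rot: [[-0.001, 1.0, -0.0], [1.0, 0.001, 0.001], [0.001, -0.0, -1.0]]
ft_force: [0.6, 0.9, -0.3]
finger_gap: -0.0004
gripper_force: 0.0
```

```bash
python3 m.py | head -4
```

```text
10.8167 [ 0.6982  0.1381 -0.0025]
[619. -24.] 1568 min [586. -42.] max [650.  -3.] [63. 37.] 3
[543. -80.] 2306 min [ 513. -105.] max [573. -55.] [50. 59.] 89
[480. -17.] 2081 min [451. -45.] max [522.   8.] [50. 64.] 76
```

Emit:
servo_tool --series '[{"delta_pos": [0.01, 0, 0], "angular": [0, 0, 0], "hand": 0}, {"delta_pos": [0.02, 0, 0], "angular": [0, 0, 0], "hand": 0}, {"delta_pos": [0.028, 0, 0], "angular": [0, 0, 0], "hand": 0}, {"delta_pos": [0.028, 0, 0], "angular": [0, 0, 0], "hand": 0}, {"delta_pos": [0, 0, 0], "angular": [0, 0, 0], "hand": 0}, {"delta_pos": [-0.03, 0, -0.03], "angular": [0, 0, 0], "hand": 0}, {"delta_pos": [-0.06, 0, -0.07], "angular": [0, 0, 0], "hand": 0}, {"delta_pos": [-0.1, 0, -0.08], "angular": [0, 0, 0], "hand": 0}, {"delta_pos": [-0.14, 0, -0.08], "angular": [0, 0, 0], "hand": 0}, {"delta_pos": [-0.14, 0, -0.08], "angular": [0, 0, 0], "hand": 0}]'

```text
time: 11.7
position: [0.7008, -0.0118, 0.0802]
tcp_rot: [[0.005, 1.0, 0.006], [1.0, -0.005, -0.004], [-0.004, 0.006, -1.0]]
ft_force: [-1.0, 0.6, -0.2]
finger_gap: 0.0001
gripper_force: 0.0
```

```bash
python3 m.py; python3 - <<'E'
from h import *
d,im=get("scene"); cv2.imwrite("pics/s5.png",im[150:400,210:620,::-1])
E
```

```text
11.7 [ 0.7008 -0.0118  0.0802]
[690. 194.] 1454 min [667. 167.] max [712. 217.] [39. 47.] 14
[612. -23.] 1734 min [586. -41.] max [641.  -5.] [54. 36.] 4
[537. -80.] 1813 min [ 513. -103.] max [562. -55.] [48. 48.] 89
[472. -25.] 854 min [451. -44.] max [507. -11.] [33. 56.] 89
[[667.0, 208.0], [677.0, 170.0], [692.0, 167.0], [681.0, 172.0], [712.0, 179.0], [705.0, 217.0]]
[[586.0, -7.0], [588.0, -40.0], [641.0, -38.0], [639.0, -9.0]]
[[513.0, -87.0], [525.0, -101.0], [546.0, -103.0], [559.0, -90.0], [562.0, -74.0], [551.0, -59.0], [530.0, -56.0], [516.0, -67.0]]
[[451.0, -37.0], [472.0, -44.0], [477.0, -22.0], [505.0, -24.0], [507.0, -12.0], [457.0, -11.0]]
```

View pics/s5.png

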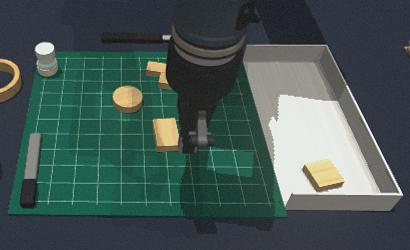

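The square lies wholly in the tray: centre (690,194) mm, nearest edge at y≈167, mouth at 133. Next is the oblong, from behind at x=0.612.

Emit:
servo_tool --series '[{"delta_pos": [-0.034, -0.03, 0], "angular": [0, 0, -0.03], "hand": 0}, {"delta_pos": [-0.068, -0.06, 0], "angular": [0, 0, -0.03], "hand": 0}, {"delta_pos": [-0.072, -0.088, 0], "angular": [0, 0, -0.03], "hand": 0}, {"delta_pos": [-0.072, -0.088, 0.01], "angular": [0, 0, -0.03], "hand": 0}, {"delta_pos": [-0.072, -0.088, 0.04], "angular": [0, 0, -0.03], "hand": 0}, {"delta_pos": [-0.072, -0.088, 0.07], "angular": [0, 0, -0.03], "hand": 0}, {"delta_pos": [-0.072, -0.088, 0.082], "angular": [0, 0, -0.03], "hand": 0}, {"delta_pos": [-0.072, -0.088, 0.082], "angular": [0, 0, -0.03], "hand": 0}]'

```text
time: 12.47
position: [0.6097, -0.074, -0.0054]
tcp_rot: [[-0.032, 0.999, -0.004], [0.999, 0.032, 0.001], [0.002, -0.004, -1.0]]
ft_force: [-0.4, -0.1, 0.5]
finger_gap: 0.0002
gripper_force: 0.0
```

Emit:
servo_tool --series '[{"delta_pos": [0, 0, 0], "angular": [0, 0, 0], "hand": 0}]'

```text
time: 12.55
position: [0.6107, -0.0744, -0.005]
tcp_rot: [[-0.032, 1.0, -0.001], [1.0, 0.032, 0.001], [0.001, -0.001, -1.0]]
ft_force: [-0.2, 0.1, 0.4]
finger_gap: -0.0
gripper_force: 0.0
```

Emit:
servo_tool --series '[{"delta_pos": [0.01, 0.003, -0.003], "angular": [0, 0, 0], "hand": 0}, {"delta_pos": [0.02, 0.003, -0.003], "angular": [0, 0, 0], "hand": 0}, {"delta_pos": [0.03, 0.003, -0.003], "angular": [0, 0, 0], "hand": 0}, {"delta_pos": [0.04, 0.003, -0.003], "angular": [0, 0, 0], "hand": 0}, {"delta_pos": [0.05, 0.004, -0.003], "angular": [0, 0, 0], "hand": 0}, {"delta_pos": [0.06, 0.004, -0.003], "angular": [0, 0, 0], "hand": 0}, {"delta_pos": [0.07, 0.004, -0.003], "angular": [0, 0, 0], "hand": 0}, {"delta_pos": [0.08, 0.004, -0.003], "angular": [0, 0, 0], "hand": 0}, {"delta_pos": [0.09, 0.004, -0.003], "angular": [0, 0, 0], "hand": 0}, {"delta_pos": [0.1, 0.004, -0.003], "angular": [0, 0, 0], "hand": 0}]'

```text
time: 13.38
position: [0.6115, 0.0251, -0.0015]
tcp_rot: [[-0.03, 1.0, -0.0], [1.0, 0.03, -0.0], [-0.0, -0.0, -1.0]]
ft_force: [0.8, -0.2, 0.9]
finger_gap: -0.0001
gripper_force: 0.1
```

```bash
python3 m.py
```

```text
13.3833 [ 0.6115  0.0251 -0.0015]
[690. 194.] 1448 min [667. 168.] max [712. 217.] [39. 44.] 14
[621.  56.] 973 min [585.  37.] max [640.  71.] [55. 34.] 1
[537. -80.] 1798 min [ 513. -103.] max [562. -55.] [48. 48.] 89
[477. -15.] 1616 min [451. -44.] max [507.   8.] [49. 50.] 77
[[667.0, 208.0], [677.0, 170.0], [712.0, 179.0], [705.0, 217.0]]
[[585.0, 71.0], [585.0, 61.0], [599.0, 67.0], [613.0, 60.0], [613.0, 38.0], [638.0, 39.0], [637.0, 70.0]]
[[513.0, -86.0], [525.0, -101.0], [544.0, -103.0], [559.0, -90.0], [562.0, -76.0], [551.0, -59.0], [530.0, -56.0], [516.0, -67.0]]
[[451.0, -37.0], [472.0, -44.0], [480.0, -17.0], [505.0, -24.0], [507.0, -2.0], [462.0, 8.0]]
```

The oblong is moving straight, x 585–640 with its front edge at y=71. I'll continue.

Emit:
servo_tool --series '[{"delta_pos": [0.012, 0, 0], "angular": [0, 0, 0], "hand": 0}, {"delta_pos": [0.024, 0.001, 0], "angular": [0, 0, 0], "hand": 0}, {"delta_pos": [0.036, 0.001, 0], "angular": [0, 0, 0], "hand": 0}, {"delta_pos": [0.048, 0.001, 0], "angular": [0, 0, 0], "hand": 0}, {"delta_pos": [0.06, 0.002, 0], "angular": [0, 0, 0], "hand": 0}, {"delta_pos": [0.072, 0.002, 0], "angular": [0, 0, 0], "hand": 0}, {"delta_pos": [0.084, 0.003, 0], "angular": [0, 0, 0], "hand": 0}, {"delta_pos": [0.096, 0.003, 0], "angular": [0, 0, 0], "hand": 0}, {"delta_pos": [0.108, 0.003, 0], "angular": [0, 0, 0], "hand": 0}, {"delta_pos": [0.12, 0.004, 0], "angular": [0, 0, 0], "hand": 0}]'

```text
time: 14.27
position: [0.6117, 0.1454, -0.0015]
tcp_rot: [[-0.03, 1.0, -0.0], [1.0, 0.03, -0.0], [-0.0, -0.0, -1.0]]
ft_force: [0.3, 0.1, 0.5]
finger_gap: 0.0001
gripper_force: 0.1
```

Emit:
servo_tool --series '[{"delta_pos": [0.01, 0, 0], "angular": [0, 0, 0], "hand": 0}, {"delta_pos": [0.02, 0, 0], "angular": [0, 0, 0], "hand": 0}, {"delta_pos": [0.02, 0, 0], "angular": [0, 0, 0], "hand": 0}, {"delta_pos": [0, 0, 0], "angular": [0, 0, 0], "hand": 0}, {"delta_pos": [-0.02, 0, -0.03], "angular": [0, 0, 0], "hand": 0}, {"delta_pos": [-0.04, 0, -0.07], "angular": [0, 0, 0], "hand": 0}, {"delta_pos": [-0.08, -0.03, -0.08], "angular": [0, 0, 0], "hand": 0}, {"delta_pos": [-0.12, -0.03, -0.08], "angular": [0, 0, 0], "hand": 0}, {"delta_pos": [-0.12, -0.03, -0.08], "angular": [0, 0, 0], "hand": 0}]'

```text
time: 15.02
position: [0.5854, 0.0179, 0.0801]
tcp_rot: [[-0.026, 1.0, 0.002], [1.0, 0.026, -0.002], [-0.003, 0.002, -1.0]]
ft_force: [-0.6, -0.3, 0.6]
finger_gap: 0.0001
gripper_force: 0.0
```

```bash
python3 m.py
```

```text
15.0167 [0.5854 0.0179 0.0801]
[690. 194.] 1459 min [667. 167.] max [712. 217.] [39. 47.] 14
[616. 193.] 1781 min [589. 174.] max [651. 211.] [61. 36.] 2
[537. -80.] 1807 min [ 513. -103.] max [562. -55.] [48. 48.] 89
[477. -15.] 1624 min [451. -44.] max [510.   8.] [50. 50.] 77
[[667.0, 208.0], [677.0, 170.0], [692.0, 167.0], [684.0, 172.0], [712.0, 179.0], [705.0, 217.0]]
[[589.0, 210.0], [593.0, 174.0], [642.0, 177.0], [645.0, 192.0], [651.0, 177.0], [640.0, 211.0]]
[[513.0, -86.0], [525.0, -101.0], [546.0, -103.0], [559.0, -90.0], [562.0, -74.0], [551.0, -59.0], [530.0, -56.0], [516.0, -67.0]]
[[451.0, -37.0], [472.0, -44.0], [477.0, -18.0], [505.0, -24.0], [510.0, -4.0], [462.0, 8.0]]
```

The oblong is in the tray too, at x 589–645, y 174–211. For the ell (outer corner near (462,8), yaw about -14°), I'll seat the pusher in its notch so that both legs cage it.

Emit:
servo_tool --series '[{"delta_pos": [-0.03, -0.046, 0], "angular": [0, 0, 0.1], "hand": 0}, {"delta_pos": [-0.06, -0.093, 0], "angular": [0, 0, 0.2], "hand": 0}, {"delta_pos": [-0.06, -0.093, 0], "angular": [0, 0, 0.27], "hand": 0}, {"delta_pos": [-0.06, -0.093, 0], "angular": [0, 0, 0.27], "hand": 0}, {"delta_pos": [-0.06, -0.093, 0], "angular": [0, 0, 0.27], "hand": 0}, {"delta_pos": [-0.06, -0.093, 0], "angular": [0, 0, 0.27], "hand": 0}]'

```text
time: 15.57
position: [0.4959, -0.0393, 0.0785]
tcp_rot: [[0.237, 0.971, 0.002], [0.971, -0.237, -0.0], [0.0, 0.002, -1.0]]
ft_force: [-0.4, 0.7, -0.4]
finger_gap: -0.0002
gripper_force: 0.0
```

```bash
python3 m.py | tail -1; python3 -c "
from bench import state
s=state();print(s['position'],s['tcp_rot'])"
```

```text
[[451.0, -37.0], [472.0, -44.0], [477.0, -13.0], [493.0, -11.0], [482.0, -19.0], [497.0, -13.0], [500.0, -18.0], [490.0, -21.0], [505.0, -20.0], [500.0, -17.0], [507.0, -2.0], [462.0, 8.0]]
[ 0.49621609 -0.03909599  0.07853621] [[ 2.36543148e-01  9.71618932e-01  1.99767711e-03]
 [ 9.71620974e-01 -2.36542966e-01 -3.30334676e-04]
 [ 1.51577043e-04  2.01912338e-03 -9.99997950e-01]]
```

Emit:
servo_tool --series '[{"delta_pos": [-0.006, -0.001, 0.01], "angular": [0, 0, 0], "hand": 0}, {"delta_pos": [-0.006, -0.001, 0.035], "angular": [0, 0, 0], "hand": 0}, {"delta_pos": [-0.006, -0.001, 0.055], "angular": [0, 0, 0], "hand": 0}, {"delta_pos": [-0.006, -0.001, 0.07], "angular": [0, 0, 0], "hand": 0}, {"delta_pos": [-0.006, -0.001, 0.08], "angular": [0, 0, 0], "hand": 0}, {"delta_pos": [-0.006, -0.001, 0.08], "angular": [0, 0, 0], "hand": 0}]'

```text
time: 16.12
position: [0.4922, -0.0442, -0.0034]
tcp_rot: [[0.236, 0.972, -0.002], [0.972, -0.236, 0.001], [0.0, -0.002, -1.0]]
ft_force: [-0.2, -0.1, 0.2]
finger_gap: 0.0001
gripper_force: 0.0
```

```bash
python3 m.py; python3 - <<'E'
from h import *
d,im=get("scene"); c=im[190:290,300:430,::-1]
c=cv2.resize(np.clip(c*1.5,0,255).astype(np.uint8),None,fx=5,fy=5,interpolation=cv2.INTER_CUBIC); cv2.imwrite("pics/s6.png",c)
E
```

```text
16.1167 [ 0.4922 -0.0442 -0.0034]
[690. 194.] 1454 min [667. 167.] max [712. 217.] [39. 47.] 13
[616. 193.] 1754 min [589. 174.] max [644. 211.] [55. 36.] 2
[538. -80.] 1760 min [ 513. -103.] max [562. -56.] [47. 48.] 89
[479. -10.] 1145 min [456. -28.] max [507.   8.] [34. 49.] 78
[[667.0, 208.0], [677.0, 170.0], [692.0, 167.0], [684.0, 172.0], [712.0, 179.0], [705.0, 217.0]]
[[589.0, 210.0], [593.0, 174.0], [642.0, 177.0], [640.0, 211.0]]
[[513.0, -87.0], [525.0, -101.0], [546.0, -103.0], [559.0, -90.0], [562.0, -74.0], [551.0, -59.0], [533.0, -56.0], [516.0, -67.0]]
[[456.0, -23.0], [475.0, -28.0], [477.0, -18.0], [495.0, -16.0], [490.0, -21.0], [502.0, -24.0], [507.0, -2.0], [462.0, 8.0]]
```

View pics/s6.png

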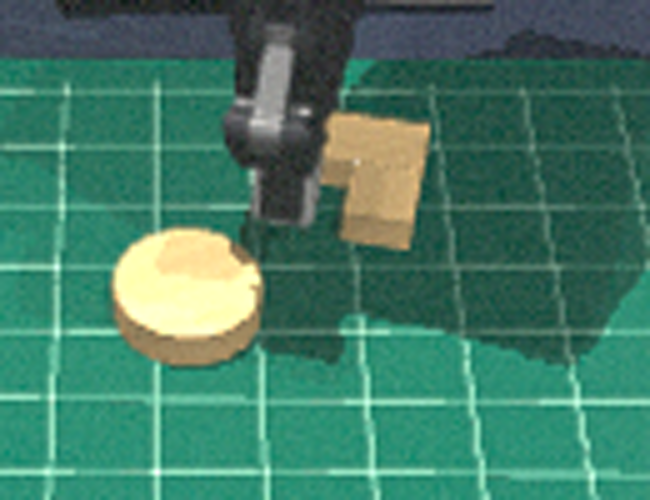

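The pad sits at crop (285,200), just on the -y side of the ell's notch, with clearance to the disc. I'll push along world +y.

Emit:
servo_tool --series '[{"delta_pos": [0.01, -0.002, -0.001], "angular": [0, 0, 0], "hand": 0}, {"delta_pos": [0.019, -0.005, -0.001], "angular": [0, 0, 0], "hand": 0}, {"delta_pos": [0.029, -0.007, -0.001], "angular": [0, 0, 0], "hand": 0}, {"delta_pos": [0.039, -0.01, -0.001], "angular": [0, 0, 0], "hand": 0}, {"delta_pos": [0.049, -0.012, -0.001], "angular": [0, 0, 0], "hand": 0}, {"delta_pos": [0.058, -0.014, -0.001], "angular": [0, 0, 0], "hand": 0}, {"delta_pos": [0.068, -0.017, -0.001], "angular": [0, 0, 0], "hand": 0}, {"delta_pos": [0.078, -0.019, -0.001], "angular": [0, 0, 0], "hand": 0}]'

```text
time: 16.88
position: [0.4919, 0.0365, -0.0005]
tcp_rot: [[0.237, 0.971, -0.0], [0.971, -0.237, 0.0], [-0.0, -0.0, -1.0]]
ft_force: [-0.6, -0.5, 0.3]
finger_gap: 0.0
gripper_force: 0.1
```

```bash
python3 m.py
```

```text
16.8833 [ 0.4919  0.0365 -0.0005]
[690. 194.] 1464 min [667. 168.] max [712. 217.] [39. 45.] 14
[616. 193.] 1775 min [589. 175.] max [647. 212.] [58. 36.] 2
[537. -79.] 1817 min [ 513. -103.] max [562. -55.] [48. 48.] 89
[468.  17.] 782 min [441.  -1.] max [493.  33.] [24. 50.] 56
[[667.0, 208.0], [677.0, 170.0], [689.0, 168.0], [688.0, 174.0], [712.0, 179.0], [705.0, 217.0]]
[[589.0, 210.0], [590.0, 177.0], [642.0, 177.0], [644.0, 195.0], [647.0, 184.0], [640.0, 211.0]]
[[513.0, -86.0], [525.0, -101.0], [546.0, -103.0], [559.0, -90.0], [562.0, -74.0], [551.0, -59.0], [528.0, -56.0], [514.0, -72.0]]
[[441.0, 28.0], [478.0, -1.0], [493.0, 17.0], [449.0, 33.0]]
```

Emit:
servo_tool --series '[{"delta_pos": [-0.01, 0.003, -0.02], "angular": [0, 0, 0], "hand": 0}, {"delta_pos": [-0.01, 0.003, -0.06], "angular": [0, 0, 0], "hand": 0}, {"delta_pos": [-0.05, 0.03, -0.08], "angular": [0, 0, 0], "hand": 0}, {"delta_pos": [-0.09, 0.06, -0.08], "angular": [0, 0, 0], "hand": 0}, {"delta_pos": [-0.11, 0.08, -0.08], "angular": [0, 0, 0], "hand": 0}, {"delta_pos": [-0.11, 0.08, -0.08], "angular": [0, 0, 0], "hand": 0}]'

```text
time: 17.43
position: [0.55, -0.0975, 0.0813]
tcp_rot: [[0.242, 0.97, 0.011], [0.97, -0.242, -0.006], [-0.003, 0.012, -1.0]]
ft_force: [0.5, -0.4, -0.5]
finger_gap: -0.0003
gripper_force: 0.0
```

```bash
python3 m.py
```

```text
17.4333 [ 0.55   -0.0975  0.0813]
[690. 194.] 1450 min [667. 169.] max [712. 217.] [39. 43.] 14
[616. 193.] 1758 min [589. 175.] max [642. 212.] [53. 36.] 2
[537. -80.] 1711 min [ 513. -103.] max [560. -56.] [47. 46.] 89
[467.  29.] 1387 min [441.  -2.] max [490.  64.] [49. 48.] 51
[[667.0, 208.0], [677.0, 170.0], [712.0, 179.0], [705.0, 217.0]]
[[589.0, 210.0], [590.0, 177.0], [642.0, 177.0], [640.0, 211.0]]
[[516.0, -92.0], [525.0, -101.0], [546.0, -103.0], [559.0, -85.0], [557.0, -66.0], [530.0, -56.0], [516.0, -69.0]]
[[471.0, 64.0], [441.0, 27.0], [478.0, -2.0], [490.0, 14.0], [465.0, 34.0], [483.0, 46.0], [473.0, 49.0], [486.0, 51.0]]
```

The ell rotated to outer corner (441,27) with its legs facing +x, CoM about (470,30). Its long outer edge at -38° makes a good flat face, so I'll align the pusher to it.

Emit:
servo_tool --series '[{"delta_pos": [0.015, -0.035, 0], "angular": [0, 0, 0.1], "hand": 0}, {"delta_pos": [0.03, -0.07, 0], "angular": [0, 0, 0.2], "hand": 0}, {"delta_pos": [0.05, -0.1, 0], "angular": [0, 0, 0.3], "hand": 0}, {"delta_pos": [0.063, -0.127, 0], "angular": [0, 0, 0.42], "hand": 0}, {"delta_pos": [0.063, -0.127, 0], "angular": [0, 0, 0.42], "hand": 0}, {"delta_pos": [0.063, -0.127, 0], "angular": [0, 0, 0.42], "hand": 0}, {"delta_pos": [0.063, -0.127, 0], "angular": [0, 0, 0.42], "hand": 0}]'

```text
time: 18.07
position: [0.4359, 0.0011, 0.0796]
tcp_rot: [[0.612, 0.791, 0.001], [0.791, -0.612, -0.0], [0.0, 0.001, -1.0]]
ft_force: [1.2, -0.3, 0.2]
finger_gap: -0.0001
gripper_force: 0.0
```

```bash
python3 m.py | tail -1
```

```text
[[471.0, 64.0], [441.0, 27.0], [478.0, -2.0], [490.0, 14.0], [470.0, 30.0], [486.0, 49.0]]
```

Emit:
servo_tool --series '[{"delta_pos": [-0.004, 0.009, 0], "angular": [0, 0, 0], "hand": 0}, {"delta_pos": [-0.004, 0.009, 0.03], "angular": [0, 0, 0], "hand": 0}, {"delta_pos": [-0.004, 0.009, 0.055], "angular": [0, 0, 0], "hand": 0}, {"delta_pos": [-0.004, 0.009, 0.072], "angular": [0, 0, 0], "hand": 0}, {"delta_pos": [-0.004, 0.009, 0.081], "angular": [0, 0, 0], "hand": 0}, {"delta_pos": [-0.004, 0.009, 0.081], "angular": [0, 0, 0], "hand": 0}]'

```text
time: 18.62
position: [0.4403, -0.0088, -0.0033]
tcp_rot: [[0.614, 0.789, -0.002], [0.789, -0.614, 0.001], [-0.001, -0.002, -1.0]]
ft_force: [0.3, 0.6, -0.8]
finger_gap: -0.0
gripper_force: 0.0
```

Emit:
servo_tool --series '[{"delta_pos": [0.01, 0, -0.001], "angular": [0, 0, 0], "hand": 0}, {"delta_pos": [0.018, 0, -0.001], "angular": [0, 0, 0], "hand": 0}, {"delta_pos": [0.024, 0, -0.001], "angular": [0, 0, 0], "hand": 0}, {"delta_pos": [0.03, 0, -0.001], "angular": [0, 0, 0], "hand": 0}, {"delta_pos": [0.036, 0, -0.001], "angular": [0, 0, 0], "hand": 0}, {"delta_pos": [0.042, 0, -0.001], "angular": [0, 0, 0], "hand": 0}, {"delta_pos": [0.048, 0, -0.001], "angular": [0, 0, 0], "hand": 0}, {"delta_pos": [0.054, 0, -0.001], "angular": [0, 0, 0], "hand": 0}, {"delta_pos": [0.058, 0, -0.001], "angular": [0, 0, 0], "hand": 0}]'

```text
time: 19.37
position: [0.4761, 0.0385, -0.0004]
tcp_rot: [[0.613, 0.79, 0.0], [0.79, -0.613, -0.0], [0.0, 0.0, -1.0]]
ft_force: [-0.2, -0.1, -0.2]
finger_gap: 0.0002
gripper_force: 0.2
```

```bash
python3 m.py | tail -1;python3 m.py | tail -5
```

```text
[[501.0, 35.0], [515.0, 51.0], [496.0, 66.0], [499.0, 80.0], [511.0, 84.0], [497.0, 99.0], [468.0, 60.0]]
[494.  65.] 1464 min [468.  34.] max [518.  99.] [48. 48.] 52
[[667.0, 208.0], [677.0, 170.0], [712.0, 179.0], [705.0, 217.0]]
[[589.0, 210.0], [593.0, 174.0], [642.0, 177.0], [640.0, 211.0]]
[[513.0, -86.0], [525.0, -101.0], [546.0, -103.0], [559.0, -90.0], [562.0, -74.0], [551.0, -59.0], [528.0, -56.0], [514.0, -72.0]]
[[503.0, 34.0], [518.0, 51.0], [496.0, 68.0], [514.0, 87.0], [497.0, 99.0], [468.0, 62.0]]
```

The ell is following exactly, centred on the pusher, at CoM (497,65). Next I'll compute a curved push that turns it towards +y.

```bash
python3 - <<'E'
import numpy as np
C=np.array([33.5,0.]);ph=0
n=lambda p:np.array([np.cos(p),-np.sin(p)])
for k in range(1,11):
    d=.066; C=C+9*n(ph+d/2); ph+=d; P=C-33.5*n(ph); print(k,P.round(1),round(-ph,3), "world C",(np.array([476,38.5])+C[0]*np.array([.613,.79])+C[1]*np.array([.79,-.613])).round())
E
```

```text
1 [9.1 1.9] -0.066 world C [502.  72.]
2 [18.2  3.2] -0.132 world C [507.  80.]
3 [27.5  3.9] -0.198 world C [511.  88.]
4 [36.8  4. ] -0.264 world C [515.  96.]
5 [46.   3.5] -0.33 world C [518. 104.]
6 [55.2  2.4] -0.396 world C [520. 113.]
7 [64.3  0.6] -0.462 world C [523. 122.]
8 [73.3 -1.7] -0.528 world C [524. 131.]
9 [82.1 -4.6] -0.594 world C [525. 140.]
10 [90.7 -8.1] -0.66 world C [525. 149.]
```

Emit:
servo_tool --series '[{"delta_pos": [0.009, 0.002, 0], "angular": [0, 0, -0.066], "hand": 0}, {"delta_pos": [0.018, 0.003, 0], "angular": [0, 0, -0.132], "hand": 0}, {"delta_pos": [0.0275, 0.004, 0], "angular": [0, 0, -0.198], "hand": 0}, {"delta_pos": [0.037, 0.004, 0], "angular": [0, 0, -0.264], "hand": 0}, {"delta_pos": [0.046, 0.0035, 0], "angular": [0, 0, -0.33], "hand": 0}, {"delta_pos": [0.055, 0.0025, 0], "angular": [0, 0, -0.396], "hand": 0}, {"delta_pos": [0.064, 0.0005, 0], "angular": [0, 0, -0.462], "hand": 0}]'

```text
time: 20.05
position: [0.5153, 0.0881, -0.0006]
tcp_rot: [[0.194, 0.981, -0.0], [0.981, -0.194, -0.0], [-0.0, -0.0, -1.0]]
ft_force: [-0.0, -1.5, 0.1]
finger_gap: 0.0001
gripper_force: 0.2
```

```bash
python3 m.py | grep -v "^\[\[" ; python3 m.py | tail -1
```

```text
20.05 [ 0.5153  0.0881 -0.0006]
[690. 193.] 1482 min [667. 167.] max [714. 217.] [40. 47.] 13
[617. 193.] 1827 min [588. 174.] max [651. 211.] [62. 37.] 1
[537. -79.] 1817 min [ 513. -103.] max [562. -55.] [48. 48.] 89
[521. 120.] 1382 min [502.  95.] max [547. 150.] [48. 49.] 79
[[507.0, 153.0], [502.0, 122.0], [511.0, 106.0], [546.0, 99.0], [549.0, 118.0], [524.0, 126.0], [529.0, 148.0]]
```

Emit:
servo_tool --series '[{"delta_pos": [0.008, 0, 0], "angular": [0, 0, 0], "hand": 0}, {"delta_pos": [0.017, 0, 0], "angular": [0, 0, 0], "hand": 0}, {"delta_pos": [0.026, 0, 0], "angular": [0, 0, 0], "hand": 0}, {"delta_pos": [0.035, 0, 0], "angular": [0, 0, 0], "hand": 0}, {"delta_pos": [0.044, 0, 0], "angular": [0, 0, 0], "hand": 0}, {"delta_pos": [0.053, 0, 0], "angular": [0, 0, 0], "hand": 0}, {"delta_pos": [0.062, 0, 0], "angular": [0, 0, 0], "hand": 0}, {"delta_pos": [0.071, 0, 0], "angular": [0, 0, 0], "hand": 0}, {"delta_pos": [0.08, 0, 0], "angular": [0, 0, 0], "hand": 0}, {"delta_pos": [0.08, 0, 0], "angular": [0, 0, 0], "hand": 0}]'

```text
time: 20.98
position: [0.5315, 0.1684, -0.0004]
tcp_rot: [[0.195, 0.981, 0.001], [0.981, -0.195, 0.0], [0.001, 0.001, -1.0]]
ft_force: [0.0, -0.1, -0.4]
finger_gap: -0.0002
gripper_force: 0.0
```

Emit:
servo_tool --series '[{"delta_pos": [-0.01, 0, 0], "angular": [0, 0, 0], "hand": 0}, {"delta_pos": [-0.02, 0, -0.03], "angular": [0, 0, 0], "hand": 0}, {"delta_pos": [-0.03, 0, -0.07], "angular": [0, 0, 0], "hand": 0}, {"delta_pos": [-0.07, 0, -0.1], "angular": [0, 0, 0], "hand": 0}, {"delta_pos": [-0.11, 0, -0.12], "angular": [0, 0, 0], "hand": 0}, {"delta_pos": [-0.15, 0, -0.15], "angular": [0, 0, 0], "hand": 0}, {"delta_pos": [-0.19, 0, -0.18], "angular": [0, 0, 0], "hand": 0}, {"delta_pos": [-0.22, 0, -0.2], "angular": [0, 0, 0], "hand": 0}, {"delta_pos": [-0.22, 0, -0.2], "angular": [0, 0, 0], "hand": 0}, {"delta_pos": [-0.22, 0, -0.2], "angular": [0, 0, 0], "hand": 0}]'

```text
time: 21.82
position: [0.4886, -0.0541, 0.2024]
tcp_rot: [[0.202, 0.979, 0.006], [0.979, -0.202, -0.004], [-0.002, 0.007, -1.0]]
ft_force: [1.3, 0.4, -0.7]
finger_gap: -0.0001
gripper_force: 0.0
```

```bash
python3 m.py; python3 - <<'E'
from h import *
d,im=get("scene"); cv2.imwrite("pics/s7.png",im[:,:,::-1])
E
```

```text
21.8167 [ 0.4886 -0.0541  0.2024]
[690. 194.] 1448 min [667. 170.] max [712. 217.] [39. 40.] 14
[616. 193.] 1754 min [589. 175.] max [642. 212.] [53. 36.] 2
[540. 197.] 1643 min [517. 173.] max [567. 230.] [51. 49.] 79
[537. -79.] 1811 min [ 513. -103.] max [562. -55.] [48. 48.] 89
[[667.0, 208.0], [677.0, 170.0], [712.0, 179.0], [705.0, 217.0]]
[[589.0, 210.0], [590.0, 177.0], [642.0, 177.0], [640.0, 211.0]]
[[527.0, 230.0], [517.0, 184.0], [565.0, 174.0], [567.0, 195.0], [543.0, 203.0], [548.0, 225.0]]
[[513.0, -86.0], [525.0, -101.0], [546.0, -103.0], [559.0, -90.0], [562.0, -74.0], [551.0, -59.0], [530.0, -56.0], [516.0, -67.0]]
```

View pics/s7.png

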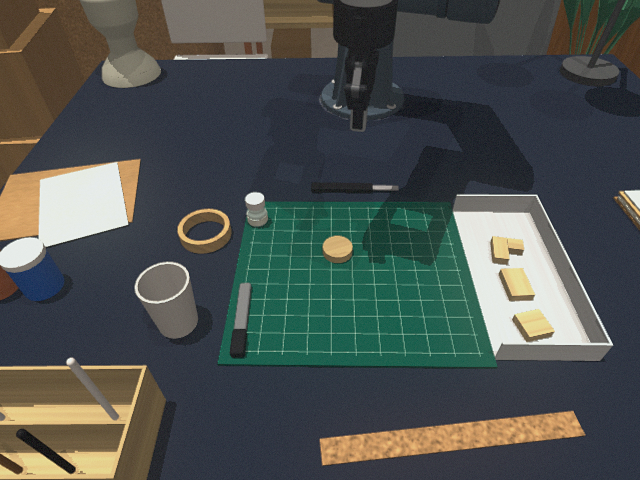

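The picture shows all three offcuts inside the tray: ell at (508,248), oblong at (516,284) and square at (533,324), each at least 35 mm past the mouth. The disc at (338,249) and everything else are where they were, and the arm is clear.

```bash
python3 -c "
from bench import sign_off
print(sign_off())"
```

```text
the job is handed in; nothing more can be done
None
```

I swept the square, the oblong and the ell into the scrap tray, each at least 35 mm past the mouth, left the disc and everything else in place, and handed the job in at about 22 s.

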